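# Check a soft jaw's magnet pocket with a dial depth gauge

### The arm

A 6-joint arm with a two-finger parallel gripper is mounted at the origin on a cart in front of the work surface, level with it; the furniture and walls round the work are solid. World frame = base frame: x ahead of the robot, y to its left, z up, the work surface at z = 0. Lengths are in mm, angles in rad, forces in N, time in s.
With the tool pointing down it reaches from about 300 to 775 mm from the base axis. Payload 14.6 kg.
Tool frame: the origin (TCP) lies on the centre line of the jaws, within the pads' length; the fingertips stand 19 mm ahead of it and the grasp point (between the pads) is the TCP; z points along the fingers, y is the line along which they close (so a half turn about z gives the same grasp; the last joint's range is limited). The gripper opens to 94 mm and grips with 3 to 60 N. Pads are 16 mm wide; open, the fingers measure 119 mm over their backs; the gripper's body (75 mm by 177 mm) begins 78 mm behind the grasp point.
Start: joints at [1.09, 0.3, 1.521, -0, 1.321, -0.067], TCP at [221.147, 503.571, 224.446] pointing down, gripper open.
Joint ranges: [-3.03, 3.03], [-0.79, 2.21], [0.23, 2.52], [-1.04, 4.18], [0, 3.07], [-2.55, 2.55]. Speed limits (rad/s): [2.22, 2.22, 2.57, 3.14, 3.14, 3.14].

### API

Orientations are given as [roll, pitch, yaw] about the fixed x, y, z axes, in that order (R = Rz(yaw) Ry(pitch) Rx(roll)).
In Python, from plant import sensors, eyes, workorder gives the robot as it stands. The module is installed in compiled form; this text tells all that it offers.
- The arm moves only by the tool shift_gripper, called after ">>>" in YAML: its name, and indented under it one key for each argument. Schema: {"type":"object","properties":{"offsets":{"type":"array","items":{"type":"number"},"minItems":6,"maxItems":120},"finger_gap":{"type":"number"},"grip_n":{"type":"number"},"only":{"type":"string"},"quiet":{"type":"boolean"},"lines":{"type":"string"}},"required":["offsets"],"additionalProperties":false}. offsets is one flat list of numbers that holds 1 to 20 rows one after another, with no inner brackets; each row has 6 numbers: dx, dy, dz in shares of the most that a row can go, 1 being 50 mm, then a rotation vector rx, ry, rz in fractions of the full range, 1 being 2 pi rad; each row shifts and turns the commanded pose from where the row before left it, along the tool's axes as they then stand; what a row does not reach is not made up. A row lasts 1/10 s, in which the tool goes at most 50 mm and 0.15 rad, less where a joint would pass 70% of its speed; a pose out of reach is approached as far as the arm can. finger_gap is the opening from 0.0 (shut) to 1.0 (fully open), set as the call begins (left out keeps the last). The fingers move at their own pace and stop on an object; grip_n is the grip in N (left out, the last holds). Time passes only in rows, so rows that do not move let the fingers close. The tool returns the time, the measured TCP pose, the force, the opening and the grip force at its end. only (a regular expression) keeps the lines of the reply that match it, lines (a string "A,B") keeps lines A to B, and quiet returns only ok. Shift and turn numbers lie between -1 and 1, and a call with a number outside is refused. Input that does not fit is refused with a message, and nothing moves.
- sensors.get_state(): the state, without advancing time (a new reading comes with each control period).
- eyes.capture(name): name is "side" or "top"; returns the picture (384x512x3 uint8, red, green, blue); there is no depth.
- eyes.camera_info(name): a dict with "mtx" (3x3 intrinsics, pixels), "rvec" (rotation vector, rad) and "tvec" (3), from world to camera coordinates, as OpenCV has them. Camera axes: x right, y down, z forward; pixel columns grow to the right and rows downward; lengths in mm; the calibration is good to about 2 mm. A picture is of the moment at which its call begins. camera_info takes no time and is no camera call.
- workorder.close_job(): hands the job in; it is judged then, once.
The state is a dict: "clock": time; "q": joint angles; "qvel": joint speeds; "effort": joint torques, N m; "tool_pos": TCP position; "tcp_rot": TCP orientation; "force": force on the tool from outside, world axes, zero at the start; "wrist_torque": the same for the moment, N m; "gripper_width": opening from 0.0 (shut) to 1.0 (fully open); "grasp_force": force on a finger pad.
Only numpy, scipy, OpenCV 4.12 (cv2) and the standard library are available. Lean on these libraries where they do the work, as an engineer would, in place of code of your own. Each camera call takes 0.05 s, during which the arm holds its last target. There are 200 camera calls.

### The job

A magnet is still to be glued into this soft jaw for the bench vice, so check that its pocket is deep enough: lay the jaw flat in the inspection fixture, pockets up, down on the two rests between the four dowel pins with its narrow nose up against the end stop, and let go of it. Then take the dial depth gauge by its case and hold it upright on the jaw over the empty pocket (the one nearer the nose), its foot flat and lengthwise along the jaw and its plunger down on the middle of the pocket floor, pressing lightly, a little more than the gauge's own weight. Finish while still holding the gauge there so that the dial can be read, and leave the glue bottle, the magnet, the tape measure and the screwdriver alone.

Things in the scene. Friction and masses are not known exactly. Their poses are not given: they have to be found in the camera images.
- jaw: loose aluminium soft jaw, 0.26 kg: block (mm) 40 wide (x), 118 long (y -70 to +48), 20 thick, with a nose 24 wide at its +y end (to y +70). Two round blind pockets 21 across, 8 deep in the top: at y +25 empty, at y -47 filled nearly flush by a dark magnet. Origin: underside, middle of the 140 mm length. Grip across the 40 mm near y -9, its centre of mass. z up
- jaw_pocket (a point): centre of the mouth of the jaw's empty pocket, on its top face, 20 mm above the jaw's underside; axes as the jaw's
- fixture: steel inspection fixture, fixed: plate (mm) 90 x 220 x 12 (x, y, z; y -102 to +118), two rests with tops 18 above the table, two pairs of 8 mm dowel pins with tapered tops 30 above the table (x +-26, y -50 and +36; 44 free between a pair), and at the +y end a stop block 34 wide, its face at y +71, its top 32 above the table. Origin on the table under the seat
- fixture_seat (a point): middle of the seat at the rests' tops, 18 mm above the table; axes as the fixture's. With the jaw fully home (nose touching the stop) the jaw's origin is 1 mm toward the stop (+y) from here, its axes along these (its +y, the nose, to the stop's side, +y), with 2 mm free play either side (x)
- gauge: dial depth gauge, 0.25 kg, upright on its foot. Foot (mm) 56 long (y), 20 wide (x), 12 high; stem; black flat-sided case 40 wide (y), 22 deep (x), from 36 to 86 above the foot's underside, dial on its -x face; knurled cap to 94. Grip the case across its 40 mm, fingers down. Origin: middle of the foot's underside, where the plunger comes out
- gauge_tip (a point): flat tip of the plunger, 5 mm thick, on the gauge's axis
- gauge_plunger (a joint): how far the plunger stands out below the foot, m: 0 standing on a flat surface, 0.008 with the foot flat over the pocket and the tip on its floor, 0.020 hanging free. A spring of about 1 N pushes it out as soon as the gauge is lifted: carry the foot more than 20 mm clear of things
- glue_bottle: standing glue bottle, 59 x 64 x 155 mm, bystander; origin under its middle
- magnet: loose dark steel disc magnet, 20 mm across, 7 mm high, bystander; origin under its middle
- tape_measure: tape measure lying on its side, 77 x 83 x 35 mm, bystander; origin under its middle
- screwdriver: slotted screwdriver with a red handle, 207 mm long, 30 mm high, lying, bystander; origin under its middle
Not all that is in view belongs to the job. What is shaped like the gauge but green is not meant.

How it is judged (in metres and radians):
On the way:
1. the jaw lies in the fixture on its rests between the pins, nose against the stop, let go and at rest (z of jaw in the frame of fixture_seat between -0.002 and 0.002 m and x of jaw in the frame of fixture_seat between -0.0035 and 0.0035 m and y of jaw in the frame of fixture_seat between -0.004 and 0.004 m and y of jaw_pocket in the frame of fixture_seat above 0.015 m and z of jaw_pocket in the frame of fixture_seat above 0.018 m and angle between jaw's own z axis and vertical below 0.04 rad and angle between the y axis of jaw and the y axis of fixture_seat, either way round below 0.08 rad and contact force between the fingers and jaw below 0.2 N and linear speed of jaw below 0.02 m/s), for 0.2 s.
At the end, for the whole second after the job is handed in: jaw home in the fixture, untouched by the arm (nose within 5 mm of the stop); gauge still held, at rest, foot flat on the jaw (tilt < 3 deg) and lengthwise (within 11 deg), tip within 6 mm of the empty pocket's middle, plunger out 6.8 to 9.2 mm, pressing on the jaw with 3.5 to 25 N (z of jaw in the frame of fixture_seat between -0.002 and 0.002 m and x of jaw in the frame of fixture_seat between -0.0035 and 0.0035 m and y of jaw in the frame of fixture_seat between -0.004 and 0.004 m and y of jaw_pocket in the frame of fixture_seat above 0.015 m and angle between jaw's own z axis and vertical below 0.04 rad and contact force between the arm and jaw below 0.2 N and horizontal distance between gauge_tip and jaw_pocket below 0.006 m and value of joint gauge_plunger between 0.0068 and 0.0092 m and z of gauge in the frame of jaw_pocket between -0.0015 and 0.0012 m and angle between gauge's own z axis and vertical below 0.05 rad and angle between the y axis of gauge and the y axis of jaw, either way round below 0.2 rad and contact force between gauge and jaw between 3.5 and 25 N and contact force between the fingers and gauge above 3 N and linear speed of gauge below 0.01 m/s); the arm keeps its last pose, push and grip.
It fails at once if a bystander is displaced by more than 3 cm (distance of any of glue_bottle, magnet, tape_measure, screwdriver from where it was at the start of the episode above 0.03 m).
It fails at once if the gauge is rammed onto the jaw with more than 60 N (contact force between gauge and jaw above 60 N).
It also fails if it takes over 50 s, if anything falls off the work surface, if the arm or the gripper's body presses on something with over 40 N, if the wrist force passes 120 N, or if a joint passes its speed limit or range.

## Working session

There is one attempt and no reset: what is moved stays moved. The work goes in short steps, Python scripts to look and compute and a tool call to move; the robot and the scene stay as the last step left them, time stands still between calls to the robot, and variables do not carry over. Pictures are saved under pics/ and viewed, at most 12 in all, crops included, and the job is handed in when it is done.

```bash
mkdir -p pics
```

Run:
```python
from plant import sensors, eyes
import cv2,numpy as np
for n in("top","side"):
    im=eyes.capture(n); cv2.imwrite(f"pics/{n}0.png",im[...,::-1]); i=eyes.camera_info(n)
    R=cv2.Rodrigues(np.array(i["rvec"]))[0]; print(n,np.array(i["mtx"]).round(1).tolist(),"cam",(-R.T@np.array(i["tvec"]).ravel()).round(0),R.round(2).tolist())
s=sensors.get_state(); print({k:np.round(v,3).tolist() for k,v in s.items()})
a=cv2.imread("pics/top0.png");b=cv2.imread("pics/side0.png")
cv2.imwrite("pics/top0b.png",cv2.resize(a,(800,600),interpolation=cv2.INTER_CUBIC));cv2.imwrite("pics/side0b.png",cv2.resize(b,(800,600),interpolation=cv2.INTER_CUBIC))
```

```text
top [[495.0, 0.0, 255.8], [0.0, 495.0, 195.3], [0.0, 0.0, 1.0]] cam [ 271.  -63. 1410.] [[-0.0, -1.0, -0.04], [-0.98, 0.01, -0.19], [0.19, 0.04, -0.98]]
side [[384.5, 0.0, 251.0], [0.0, 384.5, 187.4], [0.0, 0.0, 1.0]] cam [ 497. -738.  711.] [[1.0, -0.02, 0.01], [-0.0, -0.66, -0.75], [0.02, 0.75, -0.66]]
{'clock': 0.1, 'q': [1.09, 0.3, 1.522, -0.0, 1.321, -0.067], 'qvel': [-0.0, -0.0, -0.004, 0.001, -0.001, -0.002], 'effort': [0.001, -53.265, -35.328, 0.071, 0.023, -0.0], 'tool_pos': [221.044, 503.383, 223.93], 'tcp_rot': [-3.141, -0.0, 2.728], 'force': [0.68, 0.003, 0.293], 'wrist_torque': [-0.079, 0.034, 0.012], 'grasp_force': 0.0, 'gripper_width': 1.001}
```

View pics/top0b.png

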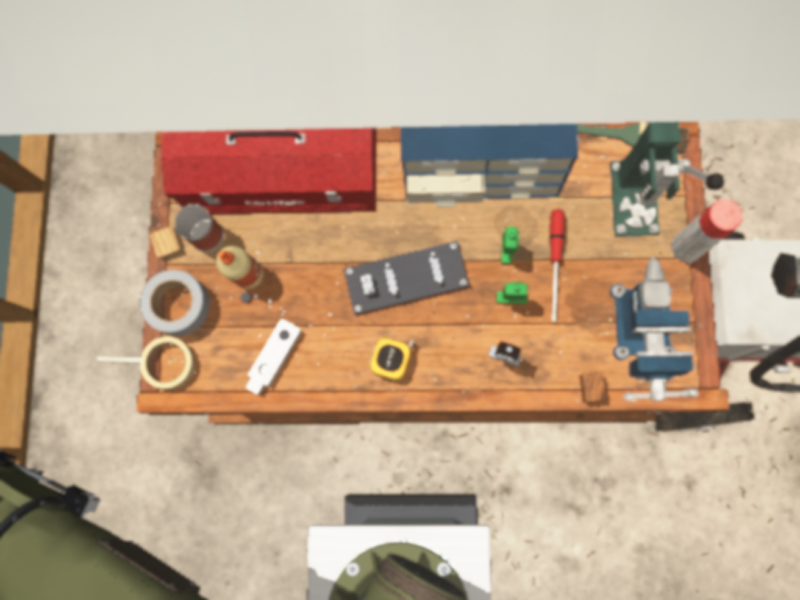

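View pics/side0b.png

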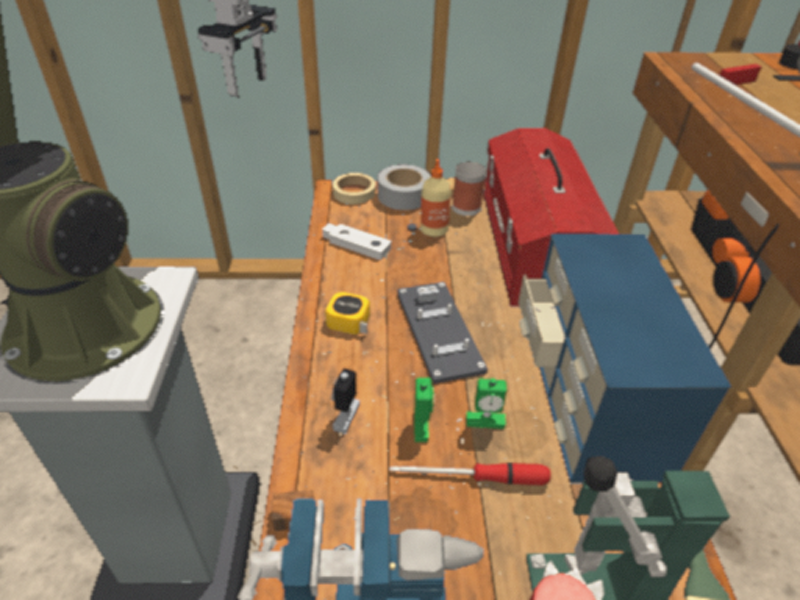

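Top view (800x600): jaw at (273,357), nose lower left, filled pocket at (284,335). The fixture is at (407,278) with its stop at the left end (367,285). Gauge candidates are the black one at (508,352) and the green ones at (510,245) and (515,293). I choose the black one, and check it in a close crop.

Create h.py:
```python
import cv2,numpy as np
from plant import eyes,sensors
I={n:eyes.camera_info(n) for n in("top","side")}
def cam(n):
    i=I[n];R=cv2.Rodrigues(np.array(i["rvec"],float))[0];return np.array(i["mtx"],float),R,np.array(i["tvec"],float).ravel()
def ray(n,uv):
    K,R,t=cam(n);return -R.T@t,R.T@np.linalg.solve(K,[uv[0],uv[1],1])
def plane(n,uv,z):
    c,d=ray(n,uv);return c+d*(z-c[2])/d[2]
def tri(a,b):
    M,y=[],[]
    for n,uv in(("top",a),("side",b)):
        c,d=ray(n,uv);d=d/np.linalg.norm(d);P=np.eye(3)-np.outer(d,d);M.append(P);y.append(P@c)
    X=np.linalg.lstsq(np.vstack(M),np.hstack(y),rcond=None)[0]
    return X,[np.linalg.norm(M[i]@X-y[i]).round(1) for i in(0,1)]
def proj(n,X):
    K,R,t=cam(n);p=K@(R@np.asarray(X,float)+t);return p[:2]/p[2]
```

Run:
```python
import cv2,numpy as np
C=np.zeros((600,800,3),np.uint8)
def put(n,x0,y0,w,h,s,X,Y):
    a=cv2.imread(f"pics/{n}0.png")[y0:y0+h,x0:x0+w];a=cv2.resize(a,None,fx=s,fy=s,interpolation=cv2.INTER_CUBIC)
    for k in range(0,w,10):cv2.line(a,(k*s,0),(k*s,6 if k%50 else 14),(0,0,255),1)
    for k in range(0,h,10):cv2.line(a,(0,k*s),(6,k*s),(0,0,255),1)
    C[Y:Y+h*s,X:X+w*s]=a
put("top",150,200,50,60,5,0,0); put("top",215,150,90,55,5,255,0)
put("side",200,135,55,35,5,0,310); put("side",250,175,65,72,4,280,290)
put("top",305,210,40,40,4,550,290); put("side",205,230,35,55,4,550,380+75)if 0 else put("side",205,230,35,52,3,690,440)
cv2.imwrite("pics/m1.png",C)
```

```text
(no output)
```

View pics/m1.png

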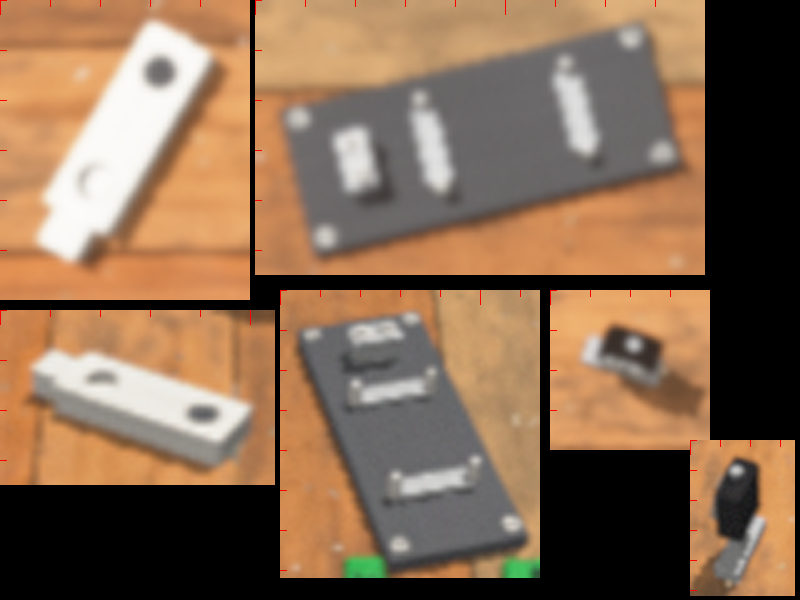

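The crops show: jaw with empty pocket by the nose at native top (169,236) and magnet at (182,214). The fixture stop is at native top (286-ish/5) → (236,182). The black-cased gauge is at top (325,223), side (215,246). Now I'll measure.

Run:
```python
from h import *
T=cv2.imread("pics/top0.png");S=cv2.imread("pics/side0.png")
def mask(im,roi,f):
    x0,y0,x1,y1=roi;h=cv2.cvtColor(im,cv2.COLOR_BGR2HSV).astype(int);m=np.zeros(im.shape[:2],np.uint8)
    m[y0:y1,x0:x1]=(f(h[...,0],h[...,1],h[...,2])[y0:y1,x0:x1]*255);return m
def big(m,hull=True):
    c=max(cv2.findContours(m,cv2.RETR_EXTERNAL,cv2.CHAIN_APPROX_NONE)[0],key=cv2.contourArea);return c
def cen(m):
    M=cv2.moments(m,True);return np.array([M["m10"]/M["m00"],M["m01"]/M["m00"]])
# magnet disc in jaw
mt=cen(mask(T,(176,208,188,220),lambda h,s,v:v<150)); ms=cen(mask(S,(236,152,246,162),lambda h,s,v:v<130))
print("magnet",mt,ms,tri(mt,ms))
# gauge cap
gt=cen(mask(T,(322,220,331,227),lambda h,s,v:v>120)); gs=cen(mask(S,(217,236,225,244),lambda h,s,v:v>130))
print("cap",gt,gs,tri(gt,gs))
# gauge case top face
ct=big(mask(T,(312,214,338,236),lambda h,s,v:v<75));r=cv2.minAreaRect(ct);print("case rect",r)
# jaw
c=big(mask(T,(150,198,200,258),lambda h,s,v:(s<50)&(v>170)));r=cv2.minAreaRect(c);
P=np.array([plane("top",p,20) for p in cv2.boxPoints(r)]);print("jaw rect",P.round(1).tolist(),[np.linalg.norm(P[i]-P[i-1]).round(1) for i in range(4)],P.mean(0))
# empty pocket via crop guesses
print("pocket",plane("top",(169.3,236.2),20), tri((169.3,236.2),(220.2,150.6)))
# fixture plate
f=lambda h,s,v:(s<60)&(v>50)&(v<135)
for n,im,roi in(("top",T,(215,150,305,205)),("side",S,(250,178,315,242))):
    m=cv2.morphologyEx(mask(im,roi,f),cv2.MORPH_CLOSE,np.ones((9,9)));m=cv2.morphologyEx(m,cv2.MORPH_OPEN,np.ones((5,5)))
    h=cv2.convexHull(big(m))[:,0].astype(float); 
    Q=np.array([plane(n,p,12)[:2] for p in h],np.float32); r=cv2.minAreaRect(Q);print(n,"plate",r,cv2.boxPoints(r).round(1).tolist())
# bolts (light discs) pairs + stop
for n,im,roi in(("top",T,(215,150,305,205)),("side",S,(250,178,315,242))):
    m=mask(im,roi,lambda h,s,v:(s<45)&(v>150));k,_,st,ce=cv2.connectedComponentsWithStats(m)
    print(n,[(ce[i].round(1).tolist(),int(st[i,4])) for i in range(1,k) if st[i,4]>2])
```

```text
magnet [181.5 214. ] [240.55555556 156.        ] (array([488.60155429, 209.66799061,  14.30918412]), [np.float64(0.1), np.float64(0.1)])
cap [326.54545455 221.81818182] [219.39130435 238.52173913] (array([ 448.5287517 , -196.01284061,   98.27431236]), [np.float64(2.0), np.float64(2.0)])
case rect ((321.5, 223.0), (6.0, 5.0), 90.0)
jaw rect [[396.3, 284.1, 20.0], [519.4, 214.7, 20.0], [496.9, 176.9, 20.0], [374.5, 246.6, 20.0]] [np.float64(43.4), np.float64(141.4), np.float64(44.0), np.float64(140.8)] [446.76317695 230.59832874  20.        ]
pocket [424.18172009 241.81437594  20.        ] (array([425.17735785, 244.00120968,   9.89747326]), [np.float64(0.1), np.float64(0.1)])
top plate ((594.2125854492188, -15.426368713378906), (88.04264068603516, 215.38726806640625), 13.17470645904541) [[526.7999877929688, 79.4000015258789], [575.9000244140625, -130.3000030517578], [661.5999755859375, -110.30000305175781], [612.5, 99.5]]
side plate ((594.2320556640625, -22.432907104492188), (89.87947845458984, 223.36485290527344), 13.553576469421387) [[524.4000244140625, 75.5999984741211], [576.7000122070312, -141.5], [664.0999755859375, -120.5], [611.7000122070312, 96.69999694824219]]
top [([289.6, 156.6], 15), ([278.7, 171.4], 101), ([249.8, 178.7], 98), ([223.1, 173.4], 17), ([234.5, 180.9], 83), ([295.8, 180.1], 12), ([228.5, 196.7], 14)]
side [([282.0, 181.5], 8), ([273.0, 185.0], 58), ([257.5, 185.5], 8), ([287.3, 195.3], 3), ([276.9, 199.5], 69), ([298.5, 217.5], 4), ([287.1, 222.2], 79), ([307.7, 232.7], 15), ([279.4, 238.1], 11)]
```

Run:
```python
from h import *
T=cv2.imread("pics/top0.png");S=cv2.imread("pics/side0.png")
B=[tri(a,b) for a,b in(((223.1,173.4),(282,181.5)),((228.5,196.7),(257.5,185.5)),((289.6,156.6),(307.7,232.7)),((295.8,180.1),(279.4,238.1)))]
for b in B: print("bolt",b[0].round(1),b[1])
print("mean",np.mean([b[0] for b in B],0))
for n,ps in(("top",((223.1,173.4),(228.5,196.7),(289.6,156.6),(295.8,180.1))),("side",((282,181.5),(257.5,185.5),(307.7,232.7),(279.4,238.1)))):
    Q=np.array([plane(n,p,13) for p in ps]);print(n,Q.mean(0).round(1),"yaw",[np.degrees(np.arctan2(*(-(Q[i]-Q[i+2])[:2]*[1,-1]))).round(1) for i in(0,1)],[np.linalg.norm(Q[i]-Q[j]).round(1) for i,j in((0,1),(2,3),(0,2),(1,3))])
for n,p in(("top",(249.8,178.7)),("top",(278.7,171.4)),("top",(234.5,180.9)),("side",(276.9,199.5)),("side",(287.1,222.2)),("side",(273,185))): print(n,p,plane(n,p,18 if p[0] not in(234.5,273) else 32).round(1))
for n,a,b in(("top",(181.5,214),(169.3,236.2)),("side",(240.56,156),(220.2,150.6))):
    m,p=plane(n,a,20),plane(n,b,20);d=p-m;print(n,"jaw",m.round(1),p.round(1),np.linalg.norm(d).round(1),"dir",np.degrees(np.arctan2(d[1],d[0])).round(1),"org",(m+d*47/72).round(1),"grip",(m+d*38/72).round(1))
print("bottle",plane("side",(278,148),0),"tape",plane("side",(222,200),18))
# jaw nose/tail corners top
h=cv2.cvtColor(T,cv2.COLOR_BGR2HSV);
for n,im,roi in(("top",T,(308,212,340,240)),("side",S,(205,232,240,285))):
    x0,y0,x1,y1=roi;hh=cv2.cvtColor(im,cv2.COLOR_BGR2HSV)[y0:y1,x0:x1].astype(int)
    blk=(hh[...,2]<70)&(hh[...,1]<110);ft=(hh[...,1]<60)&(hh[...,2]>80)
    for nm,m in(("case",blk),("foot",ft)):
        cs=max(cv2.findContours(m.astype(np.uint8),cv2.RETR_EXTERNAL,cv2.CHAIN_APPROX_NONE,offset=(x0,y0))[0],key=cv2.contourArea);r=cv2.minAreaRect(cs)
        print(n,nm,m.sum(),np.round(r[0],1),np.round(r[1],1),round(r[2],1),cv2.boxPoints(r).round(1).tolist())
for p in((214.3,280),(229,256.7)): print(plane("side",p,8).round(1))
for p in((311.3+3,223.8),(305+112/4,210+88/4)): print(plane("top",p,8).round(1))
```

```text
bolt [606.6  90.9  12.8] [np.float64(0.4), np.float64(0.4)]
bolt [537.3  74.7  12.1] [np.float64(0.7), np.float64(0.7)]
bolt [ 654.6 -103.    12.5] [np.float64(0.2), np.float64(0.2)]
bolt [ 584.2 -119.8   12. ] [np.float64(0.3), np.float64(0.3)]
mean [595.67709059 -14.29556125  12.35518653]
top [595.9 -14.3  13. ] yaw [np.float64(13.8), np.float64(13.5)] [np.float64(71.1), np.float64(72.3), np.float64(199.7), np.float64(199.9)]
side [595.2 -15.1  13. ] yaw [np.float64(13.9), np.float64(13.7)] [np.float64(71.8), np.float64(72.6), np.float64(200.0), np.float64(199.7)]
top (249.8, 178.7) [589.   12.9  18. ]
top (278.7, 171.4) [609.5 -70.7  18. ]
top (234.5, 180.9) [579.9  55.9  32. ]
side (276.9, 199.5) [586.2  10.5  18. ]
side (287.1, 222.2) [606.2 -72.8  18. ]
side (273, 185) [577.7  53.3  32. ]
top jaw [487.6 208.5  20. ] [424.2 241.8  20. ] 71.6 dir 152.3 org [446.2 230.3  20. ] grip [454.1 226.1  20. ]
side jaw [488.8 202.   20. ] [426.1 229.8  20. ] 68.6 dir 156.1 org [447.9 220.2  20. ] grip [455.7 216.7  20. ]
bottle [608.19712949 272.41424581   0.        ] tape [440.65948425   8.88813144  18.        ]
top case 37 [329.3 225.4] [3.6 4.9] 26.6 [[326.6000061035156, 226.8000030517578], [328.79998779296875, 222.39999389648438], [332.0, 224.0], [329.79998779296875, 228.39999389648438]]
top foot 121 [322.6 227.7] [19.9  6.3] 21.8 [[312.20001220703125, 226.89999389648438], [314.6000061035156, 221.0], [333.0, 228.39999389648438], [330.70001220703125, 234.3000030517578]]
side case 244 [220. 250.] [26. 12.] 90.0 [[214.0, 237.0], [226.0, 237.0], [226.0, 263.0], [214.0, 263.0]]
side foot 200 [221.1 265.3] [ 9.4 23.7] 26.6 [[211.60000610351562, 273.79998779296875], [222.1999969482422, 252.60000610351562], [230.60000610351562, 256.79998779296875], [220.0, 278.0]]
[ 433.6 -236.5    8. ]
[ 463.9 -172.5    8. ]
[ 457.5 -170.     8. ]
[ 433.7 -222.     8. ]
```

Add to h.py:
```python
from scipy.spatial.transform import Rotation as Ro
def go(p,yaw):
    s=sensors.get_state();R=Ro.from_euler("xyz",s["tcp_rot"]);d=R.inv().apply(np.array(p)-s["tool_pos"])
    rv=(R.inv()*Ro.from_euler("xyz",[np.pi,0,np.radians(yaw)])).as_rotvec()
    print("t",round(s["clock"],2),"pos",np.round(s["tool_pos"],1),"rpy",np.round(s["tcp_rot"],4),"d",d.round(2),"rv",rv.round(4),"w",round(s["gripper_width"],3),"gf",round(s["grasp_force"],1),"F",np.round(s["force"],1))
```

```bash
python3 -c "
from h import *
go((454.5,226.1,120),151.2)"
```

```text
t 0.1 pos [221.  503.4 223.9] rpy [-3.1405e+00 -1.0000e-04  2.7278e+00] d [-325.25 -159.9   104.08] rv [-0.001  -0.      0.0889] w 1.001 gf 0.0 F [0.7 0.  0.3]
```

The rows are not in the units I measure in: shifts go in shares of 50 mm and turns go in shares of 2 pi rad. I convert before sending: -36 mm is -0.72, -34 mm is -0.68, 0.089 rad / 6.2832 = 0.0142.

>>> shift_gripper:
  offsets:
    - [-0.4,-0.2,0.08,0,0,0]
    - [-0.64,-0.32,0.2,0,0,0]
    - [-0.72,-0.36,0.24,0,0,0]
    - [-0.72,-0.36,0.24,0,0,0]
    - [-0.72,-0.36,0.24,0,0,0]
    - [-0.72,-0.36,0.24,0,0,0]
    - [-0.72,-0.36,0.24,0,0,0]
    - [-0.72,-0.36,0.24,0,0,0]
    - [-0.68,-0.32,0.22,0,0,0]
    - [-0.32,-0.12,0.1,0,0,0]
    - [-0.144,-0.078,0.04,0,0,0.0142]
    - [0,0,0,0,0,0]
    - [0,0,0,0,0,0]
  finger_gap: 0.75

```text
refused: offsets[0]: [-0.4, -0.2, 0.08, 0, 0, 0] is not of type 'number' (schema: type "number"). Nothing was moved.
```

The call was refused and nothing moved: it wants one flat list, 6 numbers to a row, no inner brackets. Same move again in that form.

>>> shift_gripper:
  offsets: [-0.4,-0.2,0.08,0,0,0,-0.64,-0.32,0.2,0,0,0,-0.72,-0.36,0.24,0,0,0,-0.72,-0.36,0.24,0,0,0,-0.72,-0.36,0.24,0,0,0,-0.72,-0.36,0.24,0,0,0,-0.72,-0.36,0.24,0,0,0,-0.72,-0.36,0.24,0,0,0,-0.68,-0.32,0.22,0,0,0,-0.32,-0.12,0.1,0,0,0,-0.144,-0.078,0.04,0,0,0.0142,0,0,0,0,0,0,0,0,0,0,0,0]
  finger_gap: 0.75

```text
clock: 1.4
tool_pos: [454.4, 226.6, 120.4]
tcp_rot: [-3.141, -0.0, 2.641]
force: [0.9, 0.8, -0.3]
gripper_width: 0.751
grasp_force: 0.0
```

Run:
```python
from h import *
go((454.5,226.1,22),151.2)
im=eyes.capture("top")[...,::-1];S=eyes.capture("side")[...,::-1]
a=cv2.resize(S[90:190,180:300],None,fx=6,fy=6,interpolation=cv2.INTER_CUBIC);cv2.imwrite("pics/s2.png",a)
```

```text
t 1.4 pos [454.4 226.6 120.4] rpy [-3.1414e+00 -3.0000e-04  2.6409e+00] d [-0.37 -0.33 98.37] rv [-0.0002 -0.0003  0.002 ] w 0.751 gf 0.0 F [ 0.9  0.8 -0.3]
```

View pics/s2.png

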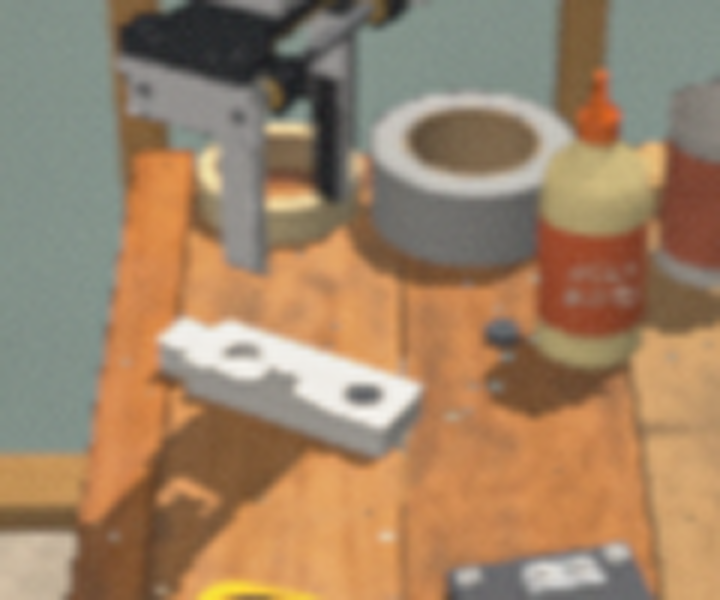

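The view shows the gripper straddling the jaw (at crop (290,390)), with the fingers clear of both tape rolls and the bottle. Descending and gripping.

Converted, 25 mm is 0.5, 18 mm is 0.36, 0.002 rad / 6.2832 = 0.0003.

>>> shift_gripper:
  offsets: [-0.008,-0.006,0.3,0,0,0.0003,0,0,0.5,0,0,0,0,0,0.5,0,0,0,0,0,0.36,0,0,0,0,0,0.2,0,0,0,0,0,0.1,0,0,0,0,0,0,0,0,0,0,0,0,0,0,0]

```text
clock: 2.3
tool_pos: [455.1, 226.2, 23.2]
tcp_rot: [3.141, 0.001, 2.637]
force: [-0.9, 0.1, 0.5]
gripper_width: 0.751
grasp_force: 0.0
```

>>> shift_gripper:
  offsets: [0,0,0,0,0,0,0,0,0,0,0,0,0,0,0,0,0,0,0,0,0,0,0,0,0,0,0,0,0,0,0,0,0,0,0,0,0,0,0,0,0,0,0,0,0,0,0,0]
  finger_gap: 0.2
  grip_n: 40

```text
clock: 3.1
tool_pos: [454.9, 226.0, 22.6]
tcp_rot: [3.141, 0.0, 2.637]
force: [0.4, -0.1, 3.2]
gripper_width: 0.422
grasp_force: 40.0
```

Converted, -25 mm is -0.5, -15 mm is -0.3.

>>> shift_gripper:
  offsets: [0,0,-0.1,0,0,0,0,0,-0.3,0,0,0,0,0,-0.5,0,0,0,0,0,-0.5,0,0,0,0,0,-0.2,0,0,0,0,0,0,0,0,0,0,0,0,0,0,0]

```text
clock: 3.8
tool_pos: [454.3, 225.7, 101.4]
tcp_rot: [-3.14, -0.001, 2.637]
force: [0.1, 0.2, -4.0]
gripper_width: 0.423
grasp_force: 40.0
```

Run:
```python
from h import *
# jaw home: origin seat + 1 mm along +y ; grip at -9 ; try 
y=np.array([-np.sin(np.radians(13.7)),np.cos(np.radians(13.7))]);o=np.array([597.5,-22.2]);g=o+y*(0-9);print("grip home(y=0)",g)
go((*g,102),103.7)
T=eyes.capture("top")[...,::-1];S=eyes.capture("side")[...,::-1]
cv2.imwrite("pics/T3.png",T);cv2.imwrite("pics/S3.png",S)
a=np.hstack([cv2.resize(T[190:270,130:210],None,fx=5,fy=5,interpolation=cv2.INTER_CUBIC),cv2.resize(S[100:180,190:270],None,fx=5,fy=5,interpolation=cv2.INTER_CUBIC)]);cv2.imwrite("pics/m3.png",a)
```

```text
grip home(y=0) [599.63154331 -30.94394208]
t 3.8 pos [454.3 225.7 101.4] rpy [-3.1405e+00 -9.0000e-04  2.6368e+00] d [-251.31 -154.37   -0.63] rv [-1.400e-03 -3.000e-04  8.269e-01] w 0.423 gf 40.0 F [ 0.1  0.2 -4. ]
```

View pics/m3.png

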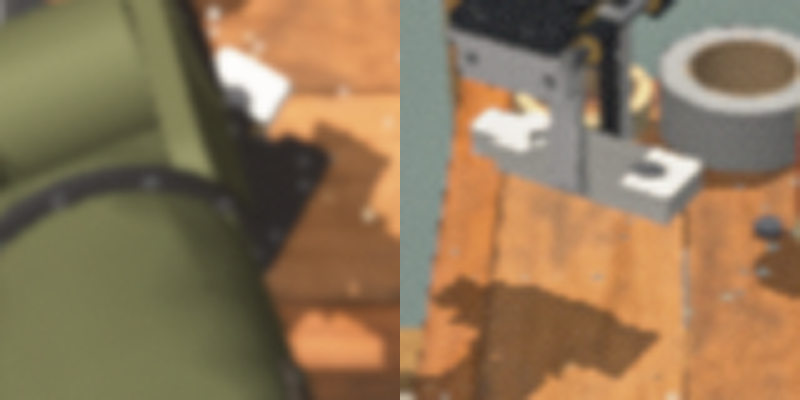

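The jaw is held level (side crop (590,160)). I'll check its slip along the pads from the tail edge (top crop corners (222,48), (290,82)).

Run:
```python
from h import *
T=cv2.imread("pics/T3.png");S=cv2.imread("pics/S3.png")
d=np.array([np.cos(2.6368),np.sin(2.6368)]);x=np.array([d[1],-d[0]]);t=np.array([454.3,225.7])
h=cv2.cvtColor(T,cv2.COLOR_BGR2HSV).astype(int);m=np.zeros(T.shape[:2],np.uint8);m[195:220,168:192]=((h[...,1]<60)&(h[...,2]>170))[195:220,168:192]
c=max(cv2.findContours(m,0,1)[0],key=cv2.contourArea)[:,0]
q=np.array([plane("top",p,99)[:2]-t for p in c]);a=q@d;print("top: tail along",np.sort(a)[:6].round(1),"expected -61; across",(q@x).min().round(1),(q@x).max().round(1))
h=cv2.cvtColor(S,cv2.COLOR_BGR2HSV).astype(int);m=np.zeros(S.shape[:2],np.uint8);m[128:142,232:255]=((h[...,1]<60)&(h[...,2]<130))[128:142,232:255]
k,l,st,ce=cv2.connectedComponentsWithStats(m);print([(ce[i].round(1).tolist(),int(st[i,4]),((plane("side",ce[i],99)[:2]-t)@d).round(1)) for i in range(1,k)])
for uv in((241,133.8),(250,132.3),(244,144.5)): print(((plane("side",uv,99 if uv[1]<140 else 79)[:2]-t)@d).round(1))
```

```text
top: tail along [-61.8 -61.6 -61.4 -61.2 -61.  -60.8] expected -61; across -23.3 20.1
[([249.1, 132.3], 64, np.float64(-59.5)), ([238.9, 133.4], 10, np.float64(-36.6))]
-42.9
-61.9
-62.6
```

Converted, -35 mm is -0.7, -25 mm is -0.5, 0.14 rad / 6.2832 = 0.0223.

>>> shift_gripper:
  offsets: [-0.24,-0.14,-0.02,0,0,0,-0.5,-0.3,0,0,0,0,-0.7,-0.44,0,0,0,0,-0.7,-0.44,0,0,0,0,-0.7,-0.44,0,0,0,0,-0.7,-0.44,0,0,0,0,-0.7,-0.44,0,0,0,0,-0.5,-0.3,0,0,0,0,-0.24,-0.14,0,0,0,0,-0.086,-0.052,0,0,0,0,0,0,0,0,0,0.0159,0,0,0,0,0,0.0223,0,0,0,0,0,0.0223,0,0,0,0,0,0.0223,0,0,0,0,0,0.0223,0,0,0,0,0,0.0159,0,0,0,0,0,0.0107,0,0,0,0,0,0,0,0,0,0,0,0]

```text
clock: 5.8
tool_pos: [600.5, -33.0, 103.4]
tcp_rot: [-3.141, -0.0, 1.813]
force: [-0.4, -0.2, -3.0]
gripper_width: 0.422
grasp_force: 40.0
```

Run:
```python
from h import *
go((600.34,-33.9,44),103.7)
T=eyes.capture("top")[...,::-1];S=eyes.capture("side")[...,::-1]
a=np.hstack([cv2.resize(T[130:220,210:300],None,fx=4,fy=4,interpolation=cv2.INTER_CUBIC),cv2.resize(S[120:250,240:330],None,fx=4,fy=4,interpolation=cv2.INTER_CUBIC)[:360]]) if 0 else cv2.resize(S[110:250,230:340],None,fx=4,fy=4,interpolation=cv2.INTER_CUBIC)
cv2.imwrite("pics/m4.png",a)
```

```text
t 5.8 pos [600.5 -33.  103.4] rpy [-3.1413e+00 -2.0000e-04  1.8127e+00] d [-0.84 -0.39 59.35] rv [-0.0003 -0.0002  0.0028] w 0.422 gf 40.0 F [-0.4 -0.2 -3. ]
```

View pics/m4.png

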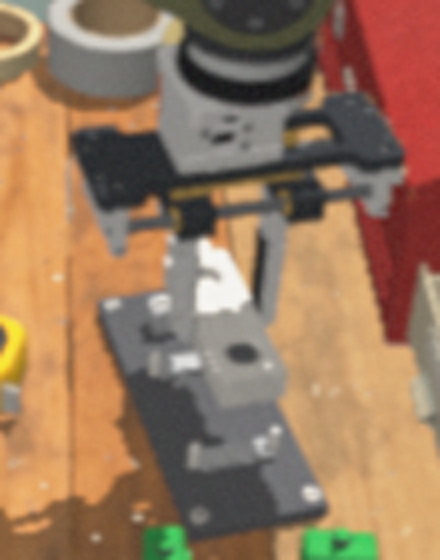

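The jaw is held above the fixture (at crop (240,340)), aligned with the rests. The gripper body's right end is near the red toolbox (crop (390,180)), so I check that clearance first.

Run:
```python
from h import *
for nm,uv in(("toolbox front-right bottom",(515*.64,300*.64)),("toolbox front-left bottom",(487*.64,150*.64)),("cab",(575*.64,475*.64)),("cab drawer",(540*.64,367*.64))): print(nm,plane("side",uv,0).round(0))
for uv in((165,205),(375,210),(403,200),(486,197)): print("top z0/100",plane("top",(uv[0]*.64,uv[1]*.64),0).round(0)[:2],plane("top",(uv[0]*.64,uv[1]*.64),100).round(0)[:2])
print("body end",np.array([600.5,-33])+88*np.array([.97,.24]), "px now",proj("side",[685,-12,181]),proj("side",[515,-54,181]))
```

```text
toolbox front-right bottom [738.  60.   0.]
toolbox front-left bottom [764. 623.   0.]
cab [ 759. -293.    0.]
cab drawer [751. -99.   0.]
top z0/100 [746. 450.] [712. 413.]
top z0/100 [729.  43.] [696.  35.]
top z0/100 [748. -11.] [714. -14.]
top z0/100 [ 751. -168.] [ 717. -161.]
body end [685.86 -11.88] px now [323.66370079 154.84113325] [251.28439541 165.84152055]
```

Clear by ~45 mm. Descending to about 2 mm above the rests.

Converted, 18 mm is 0.36, 15 mm is 0.3, 0.003 rad / 6.2832 = 0.0005.

>>> shift_gripper:
  offsets: [-0.016,-0.008,0.2,0,0,0.0005,0,0,0.36,0,0,0,0,0,0.3,0,0,0,0,0,0.18,0,0,0,0,0,0.1,0,0,0,0,0,0.06,0,0,0,0,0,0,0,0,0,0,0,0,0,0,0,0,0,0,0,0,0]

```text
clock: 6.8
tool_pos: [600.8, -34.5, 44.0]
tcp_rot: [3.141, 0.0, 1.807]
force: [-0.2, -0.2, -3.5]
gripper_width: 0.419
grasp_force: 40.0
```

>>> shift_gripper:
  offsets: [0,0,0.02,0,0,0,0,0,0.02,0,0,0,0,0,0,0,0,0,0,0,0,0,0,0]

```text
clock: 7.2
tool_pos: [600.6, -34.5, 41.4]
tcp_rot: [-3.142, -0.0, 1.807]
force: [-0.1, -0.7, -3.5]
gripper_width: 0.421
grasp_force: 40.0
```

```bash
python3 -c "
from h import *
go((599.63,-30.95,41),103.7)"
```

```text
t 7.2 pos [600.6 -34.5  41.4] rpy [-3.1416 -0.      1.8068] d [ 3.66 -0.09  0.43] rv [-0.     -0.     -0.0031] w 0.421 gf 40.0 F [-0.1 -0.7 -3.5]
```

Converted, 1 mm is 0.02.

>>> shift_gripper:
  offsets: [0.02,0,0,0,0,0,0.02,0,0,0,0,0,0.02,0,0,0,0,0,0,0,0,0,0,0,0,0,0,0,0,0]

```text
clock: 7.7
tool_pos: [599.9, -31.5, 41.4]
tcp_rot: [-3.142, 0.0, 1.807]
force: [-1.0, 0.1, -2.0]
gripper_width: 0.421
grasp_force: 40.0
```

>>> shift_gripper:
  offsets: [0.014,0,0,0,0,0,0.01,0,0,0,0,0,0,0,0,0,0,0,0,0,0,0,0,0]

```text
clock: 8.1
tool_pos: [599.6, -30.5, 41.5]
tcp_rot: [3.142, 0.0, 1.807]
force: [0.2, -1.4, -2.8]
gripper_width: 0.421
grasp_force: 40.0
```

Converted, 0.5 mm is 0.01.

>>> shift_gripper:
  offsets: [0.01,0,0,0,0,0,0.01,0,0,0,0,0,0,0,0,0,0,0,0,0,0,0,0,0]

```text
clock: 8.5
tool_pos: [599.7, -30.3, 41.7]
tcp_rot: [3.141, 0.002, 1.807]
force: [1.2, -7.7, -3.2]
gripper_width: 0.42
grasp_force: 40.0
```

```bash
python3 -c "
from h import *
go((599.63,-30.95,41),103.7)"
```

```text
t 8.5 pos [599.7 -30.3  41.7] rpy [3.1410e+00 1.5000e-03 1.8067e+00] d [-0.59 -0.19  0.65] rv [ 0.0005  0.0015 -0.0032] w 0.42 gf 40.0 F [ 1.2 -7.7 -3.2]
```

Stop contact felt at the expected place. Lowering onto the rests.

>>> shift_gripper:
  offsets: [-0.006,0,0.01,0,0,0,0,0,0.01,0,0,0,0,0,0.01,0,0,0,0,0,0,0,0,0,0,0,0,0,0,0]

```text
clock: 9.0
tool_pos: [599.8, -30.4, 40.7]
tcp_rot: [3.141, 0.001, 1.807]
force: [-0.5, -5.4, 2.9]
gripper_width: 0.419
grasp_force: 40.0
```

>>> shift_gripper:
  offsets: [0,0,0,0,0,0,0,0,0,0,0,0,0,0,0,0,0,0,0,0,0,0,0,0,0,0,0,0,0,0]
  finger_gap: 0.65

```text
clock: 9.5
tool_pos: [599.4, -29.6, 39.9]
tcp_rot: [-3.142, -0.0, 1.807]
force: [0.4, -0.8, 0.3]
gripper_width: 0.647
grasp_force: 0.0
```

>>> shift_gripper:
  offsets: [0,0,-0.16,0,0,0,0,0,-0.4,0,0,0,0,0,-0.8,0,0,0,0,0,-0.8,0,0,0,0,0,-0.7,0,0,0,0,0,-0.3,0,0,0,0,0,0,0,0,0]

```text
clock: 10.2
tool_pos: [600.2, -29.8, 201.0]
tcp_rot: [3.137, 0.002, 1.807]
force: [0.0, -0.0, -0.7]
gripper_width: 0.653
grasp_force: 0.0
```

Run:
```python
from h import *
S=eyes.capture("side")[...,::-1];cv2.imwrite("pics/S5.png",S)
go((448.5,-196,200),0)
cv2.imwrite("pics/m5.png",np.hstack([cv2.resize(S[170:250,240:330],None,fx=5,fy=5,interpolation=cv2.INTER_CUBIC),cv2.resize(cv2.imread("pics/side0.png")[230:286,200:240],None,fx=8,fy=8,interpolation=cv2.INTER_CUBIC)[:400]]))
```

```text
t 10.25 pos [599.6 -29.7 198.8] rpy [3.1400e+00 6.0000e-04 1.8068e+00] d [-126.31 -185.78   -1.44] rv [ 1.7000e-03 -1.1000e-03  1.8068e+00] w 0.651 gf 0.0 F [-0.9  0.4 -0.1]
```

View pics/m5.png

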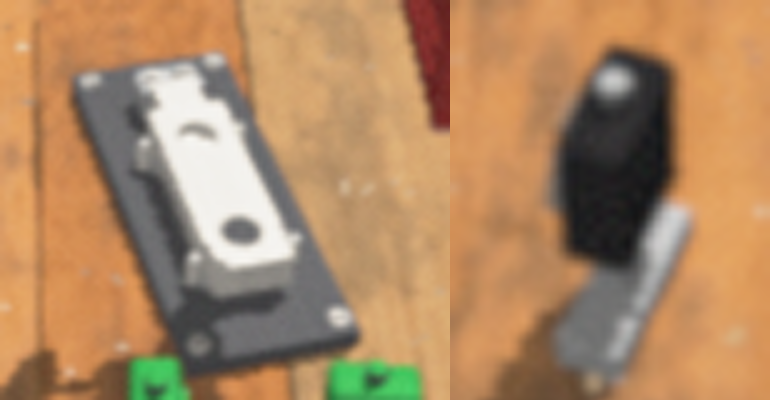

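The jaw is seated between the pins with its nose to the stop (crop (200,170)), empty pocket near the nose at crop (198,130). The gauge cap is at crop (613,82) and the foot runs (590,365) to (680,210). Now I refine the gauge pose.

Run:
```python
from h import *
T=cv2.imread("pics/top0.png");S=cv2.imread("pics/side0.png")
def blob(im,seed,r,thr):
    g=cv2.cvtColor(im,cv2.COLOR_BGR2GRAY).astype(float);x,y=seed;yy,xx=np.mgrid[y-r:y+r+1,x-r:x+r+1];w=np.clip(g[y-r:y+r+1,x-r:x+r+1]-thr,0,None);return np.array([(w*xx).sum()/w.sum(),(w*yy).sum()/w.sum()])
a=blob(T,(326,223),2,70);b=blob(S,(220,240),2,90);print(a,b,tri(a,b),plane("top",a,94).round(1),plane("side",b,94).round(1))
for n,p,q in(("top",(313.4,224),(331.9,231.4)),("side",(215.8,275.9),(226.4,254.7))):
    P,Q=plane(n,p,10),plane(n,q,10);d=(P-Q)if P[1]>Q[1] else Q-P;print(n,P.round(1),Q.round(1),np.linalg.norm(d).round(1),"ydir",np.degrees(np.arctan2(d[1],d[0])).round(1),((P+Q)/2).round(1))
# foot far/near ends, bright strip line in side
h=cv2.cvtColor(S,cv2.COLOR_BGR2HSV).astype(int);m=((h[...,1]<70)&(h[...,2]>165));m[:252]=0;m[280:]=0;m[:,:212]=0;m[:,233:]=0
ys,xs=np.nonzero(m);P=np.array([plane("side",p,12)[:2] for p in zip(xs,ys)],np.float32);v=cv2.fitLine(P,cv2.DIST_HUBER,0,.01,.01).ravel();print("strip",len(P),np.degrees(np.arctan2(v[1],v[0])).round(1),v[2:],P.min(0),P.max(0))
# case outline in top, at z 86
g=cv2.cvtColor(T,cv2.COLOR_BGR2GRAY);print(g[216:238,310:338])
```

```text
[325.64096386 222.96706827] [219.85526316 239.57995951] (array([ 447.745935  , -193.86144007,   91.95249711]), [np.float64(0.6), np.float64(0.6)]) [ 448.  -193.5   94. ] [ 447.4 -195.8   94. ]
top [ 456.7 -167.3   10. ] [ 435.2 -218.8   10. ] 55.8 ydir 67.3 [ 445.9 -193.    10. ]
side [ 436.5 -227.2   10. ] [ 457.8 -168.3   10. ] 62.7 ydir 70.1 [ 447.2 -197.7   10. ]
strip 31 72.9 [ 457.07562 -188.78246] [ 447.48352 -218.33861] [ 464.1941  -170.77866]
[[188 188 187 186 186 185 184 184 183 181 178 178 179 179 179 178 179 180
  180 180 181 181 180 176 172 169 167 166]
 [189 188 188 187 187 186 187 187 184 179 171 169 173 176 177 180 181 184
  183 183 183 183 181 178 175 170 167 167]
 [188 189 188 187 186 186 187 187 181 165 143 137 145 154 163 172 177 180
  182 184 184 184 182 179 175 172 169 167]
 [188 189 188 188 186 186 186 183 168 134 101  88  94 107 127 144 154 162
  171 178 182 183 182 179 175 172 168 165]
 [187 188 188 188 187 188 187 177 147 101  67  56  57  66  85 104 115 127
  142 155 166 174 176 176 172 169 165 163]
 [185 185 185 188 192 197 195 173 129  79  54  51  51  61  
[... 1230 characters left out ...]
154 158 160 165 166 166 164 162 162 163 160 146 122 101  94  97 104 110
  114 117 121 118 104  92  86  85  86  93]
 [152 156 161 166 168 168 165 161 160 160 158 148 128 106  93  89  89  94
   99 105 112 110  99  89  85  84  84  85]
 [155 156 162 166 168 167 163 157 154 154 153 148 136 122 111  98  89  87
   90  97 100  98  93  86  85  84  83  84]
 [160 159 164 166 166 163 159 155 152 151 151 150 146 142 136 119 100  93
   94  96  98  95  92  88  85  84  84  84]
 [162 160 161 162 159 155 153 151 150 151 151 153 154 156 155 142 123 108
  103 101 102  99  95  91  87  87  86  87]
 [161 158 156 153 149 148 149 150 150 151 151 154 159 162 166 162 149 134
  121 112 106 102  99  96  93  90  90  90]]
```

```bash
python3 -c "
from h import *
go((447.8,-194.2,150),160)"
```

```text
t 10.25 pos [599.6 -29.7 198.8] rpy [3.1400e+00 6.0000e-04 1.8068e+00] d [-124.37 -186.13   48.56] rv [ 0.0012  0.0013 -0.9857] w 0.651 gf 0.0 F [-0.9  0.4 -0.1]
```

Converted, -30 mm is -0.6, -24 mm is -0.48, -0.14 rad / 6.2832 = -0.0223.

>>> shift_gripper:
  offsets: [-0.16,-0.24,0,0,0,0,-0.32,-0.48,0.08,0,0,0,-0.4,-0.6,0.16,0,0,0,-0.4,-0.6,0.16,0,0,0,-0.4,-0.6,0.16,0,0,0,-0.4,-0.6,0.16,0,0,0,-0.26,-0.4,0.16,0,0,0,-0.148,-0.202,0.08,0,0,0,0,0,0,0,0,-0.0159,0,0,0,0,0,-0.0223,0,0,0,0,0,-0.0223,0,0,0,0,0,-0.0223,0,0,0,0,0,-0.0223,0,0,0,0,0,-0.0223,0,0,0,0,0,-0.0191,0,0,0,0,0,-0.0105,0,0,0,0,0,0,0,0,0,0,0,0]
  finger_gap: 0.8

```text
clock: 12.05
tool_pos: [447.4, -194.0, 149.6]
tcp_rot: [3.141, -0.001, 2.791]
force: [-0.6, 0.8, 0.4]
gripper_width: 0.802
grasp_force: 0.0
```

Run:
```python
from h import *
go((447.8,-194.2,62),160)
S=eyes.capture("side")[...,::-1];T=eyes.capture("top")[...,::-1]
cv2.imwrite("pics/m6.png",np.hstack([cv2.resize(S[190:290,180:260],None,fx=5,fy=5,interpolation=cv2.INTER_CUBIC),cv2.resize(T[180:260,285:365],None,fx=5,fy=6.25,interpolation=cv2.INTER_CUBIC)]))
```

```text
t 12.05 pos [ 447.4 -194.   149.6] rpy [ 3.1415e+00 -7.0000e-04  2.7908e+00] d [-5.100e-01 -1.000e-02  8.756e+01] rv [ 0.0001 -0.0007 -0.0018] w 0.802 gf 0.0 F [-0.6  0.8  0.4]
```

View pics/m6.png

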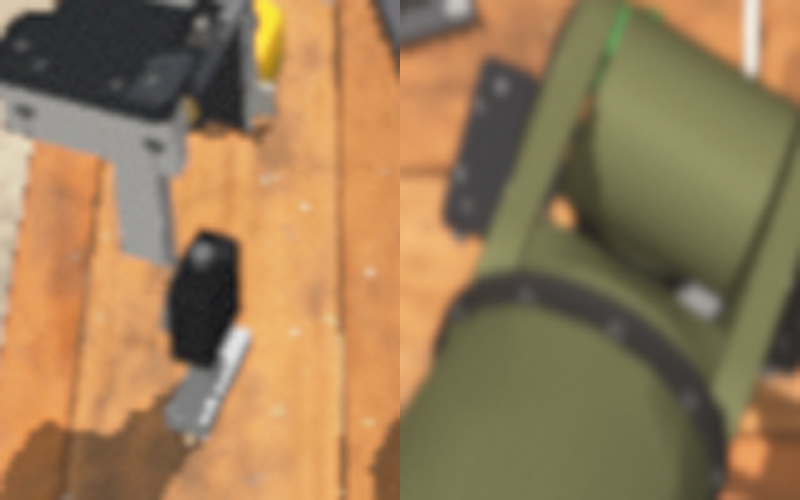

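The gripper is above the gauge: near finger tip at crop (150,260), gauge cap at (203,247), nothing in between. Descending, with a force check.

The rows are not in the units I measure in: shifts go in shares of 50 mm and turns go in shares of 2 pi rad. I convert before sending: 20 mm is 0.4, 17 mm is 0.34, -0.002 rad / 6.2832 = -0.0003.

>>> shift_gripper:
  offsets: [-0.01,0,0.2,0,0,-0.0003,0,0,0.4,0,0,0,0,0,0.4,0,0,0,0,0,0.34,0,0,0,0,0,0.2,0,0,0,0,0,0.12,0,0,0,0,0,0.06,0,0,0,0,0,0.03,0,0,0,0,0,0,0,0,0,0,0,0,0,0,0]

```text
clock: 13.15
tool_pos: [448.3, -194.5, 62.9]
tcp_rot: [-3.142, 0.001, 2.795]
force: [-0.1, -0.8, -0.1]
gripper_width: 0.801
grasp_force: 0.0
```

>>> shift_gripper:
  offsets: [0,0,0,0,0,0,0,0,0,0,0,0,0,0,0,0,0,0,0,0,0,0,0,0,0,0,0,0,0,0,0,0,0,0,0,0,0,0,0,0,0,0,0,0,0,0,0,0,0,0,0,0,0,0]
  finger_gap: 0.25
  grip_n: 30

```text
clock: 14.05
tool_pos: [448.1, -194.4, 62.5]
tcp_rot: [3.142, 0.0, 2.795]
force: [0.3, -0.6, 0.2]
gripper_width: 0.426
grasp_force: 30.0
```

Grip closed square on the 40 mm case. Lifting.

Converted, -30 mm is -0.6, -25 mm is -0.5.

>>> shift_gripper:
  offsets: [0,0,-0.1,0,0,0,0,0,-0.3,0,0,0,0,0,-0.5,0,0,0,0,0,-0.6,0,0,0,0,0,-0.5,0,0,0,0,0,-0.3,0,0,0,0,0,-0.1,0,0,0,0,0,0,0,0,0]
  finger_gap: 0.25
  grip_n: 45

```text
clock: 14.85
tool_pos: [448.0, -194.4, 182.6]
tcp_rot: [-3.142, 0.0, 2.795]
force: [-0.5, 0.3, -2.4]
gripper_width: 0.427
grasp_force: 45.0
```

Run:
```python
from h import *
go((591.5,3.0,180),193.5)
S=cv2.imread("pics/S5.png");h=cv2.cvtColor(S,cv2.COLOR_BGR2HSV).astype(int)
m=np.zeros(S.shape[:2],np.uint8);m[212:221,282:294]=((h[...,2]<150))[212:221,282:294];M=cv2.moments(m,True);c=(M["m10"]/M["m00"],M["m01"]/M["m00"])
y=np.array([-np.sin(np.radians(13.6)),np.cos(np.radians(13.6))]);p=plane("side",c,38);print("magnet",c,p,"pocket from it",p[:2]+72*y)
S=eyes.capture("side")[...,::-1];cv2.imwrite("pics/m7.png",cv2.resize(S[150:270,170:290],None,fx=5,fy=5,interpolation=cv2.INTER_CUBIC))
```

```text
t 14.85 pos [ 448.  -194.4  182.6] rpy [-3.1415e+00  5.0000e-04  2.7948e+00] d [-67.83 234.39   2.66] rv [-2.000e-04  4.000e-04 -5.825e-01] w 0.427 gf 45.0 F [-0.5  0.3 -2.4]
magnet (287.77272727272725, 215.5909090909091) [606.61337925 -69.4571258   38.        ] pocket from it [5.89683147e+02 5.24066243e-01]
```

View pics/m7.png

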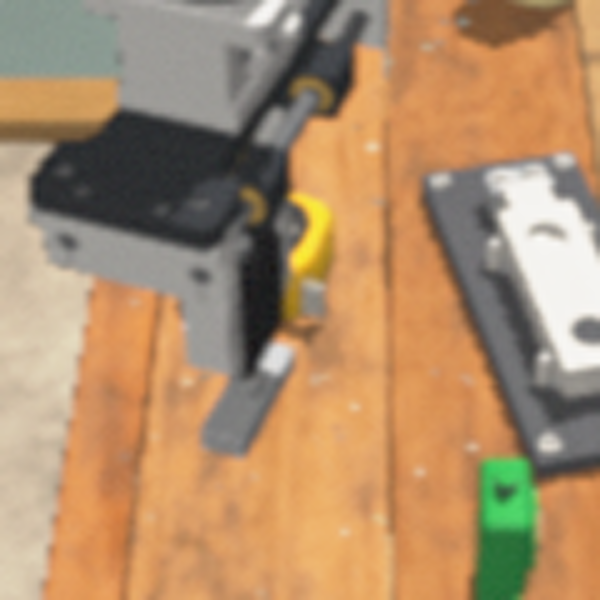

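The gauge hangs level in the grip (foot from crop (225,440) to (285,355)), and the jaw is undisturbed. Moving over the pocket.

Converted, 34 mm is 0.68, 31 mm is 0.62, -0.12 rad / 6.2832 = -0.0191.

>>> shift_gripper:
  offsets: [-0.06,0.2,0,0,0,0,-0.12,0.44,0,0,0,0,-0.2,0.68,0,0,0,0,-0.2,0.68,0,0,0,0,-0.2,0.68,0,0,0,0,-0.2,0.68,0,0,0,0,-0.18,0.62,0,0,0,0,-0.12,0.44,0,0,0,0,-0.06,0.2,0,0,0,0,-0.02,0.068,0,0,0,0,0,0,0,0,0,-0.0095,0,0,0,0,0,-0.0191,0,0,0,0,0,-0.0191,0,0,0,0,0,-0.0191,0,0,0,0,0,-0.0159,0,0,0,0,0,-0.0099,0,0,0,0,0,0,0,0,0,0,0,0,0,0,0,0,0,0]

```text
clock: 16.8
tool_pos: [591.5, 2.7, 182.4]
tcp_rot: [3.142, -0.0, -2.908]
force: [-0.2, 0.0, -2.1]
gripper_width: 0.425
grasp_force: 45.0
```

Run:
```python
from h import *
go((591.3,2.8,130),193.5)
```

```text
t 16.8 pos [591.5   2.7 182.4] rpy [ 3.1416e+00 -1.0000e-04 -2.9079e+00] d [ 0.19  0.19 52.41] rv [ 0.     -0.0001 -0.0019] w 0.425 gf 45.0 F [-0.2  0.  -2.1]
```

Converted, 18 mm is 0.36, 16 mm is 0.32, -0.002 rad / 6.2832 = -0.0003.

>>> shift_gripper:
  offsets: [0.002,0.002,0.2,0,0,-0.0003,0,0,0.36,0,0,0,0,0,0.32,0,0,0,0,0,0.16,0,0,0,0,0,0.08,0,0,0,0,0,0.04,0,0,0,0,0,0,0,0,0,0,0,0,0,0,0,0,0,0,0,0,0]

```text
clock: 17.7
tool_pos: [591.8, 3.0, 125.0]
tcp_rot: [-3.141, 0.001, -2.904]
force: [0.5, 0.5, -2.8]
gripper_width: 0.423
grasp_force: 45.0
```

Run:
```python
from h import *
go((591.3,2.8,101.5),193.5)
S=eyes.capture("side")[...,::-1];cv2.imwrite("pics/S8.png",S);cv2.imwrite("pics/m8.png",cv2.resize(S[140:240,240:340],None,fx=6,fy=6,interpolation=cv2.INTER_CUBIC))
print("proj pocket",(proj("side",[591.3,2.8,38])-[240,140])*6,"tip",(proj("side",[591.3,2.8,40])-[240,140])*6,"foot ends",[((proj("side",[591.3-.2334*s,2.8+.972*s,60])-[240,140])*6).round(0) for s in(-28,28)])
```

```text
t 17.7 pos [591.8   3.  125. ] rpy [-3.1414e+00  8.0000e-04 -2.9039e+00] d [ 0.51 -0.11 23.46] rv [-0.0002  0.0008  0.002 ] w 0.423 gf 45.0 F [ 0.5  0.5 -2.8]
proj pocket [236.86968138 335.29716731] tip [237.1514465  331.88609701] foot ends [array([260., 340.]), array([221., 256.])]
```

View pics/m8.png

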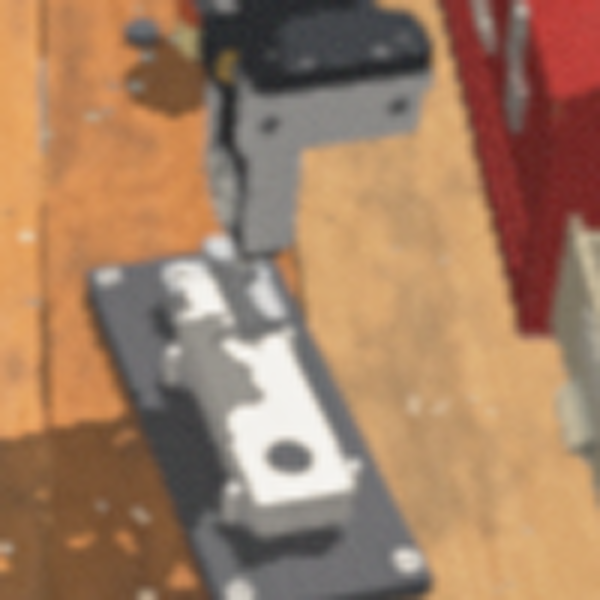

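The foot spans crop (218,240)–(268,312), as predicted for a pose centred over the pocket, and the jaw is unmoved. Descending slowly onto it.

Converted, 4 mm is 0.08, 3 mm is 0.06.

>>> shift_gripper:
  offsets: [0.008,0,0.08,0,0,0,0,0,0.08,0,0,0,0,0,0.08,0,0,0,0,0,0.08,0,0,0,0,0,0.06,0,0,0,0,0,0.04,0,0,0,0,0,0.02,0,0,0,0,0,0,0,0,0,0,0,0,0,0,0,0,0,0,0,0,0]

```text
clock: 18.75
tool_pos: [591.2, 3.0, 102.6]
tcp_rot: [-3.142, 0.0, -2.904]
force: [-1.3, 0.3, -1.4]
gripper_width: 0.424
grasp_force: 45.0
```

Converted, 0.5 mm is 0.01.

>>> shift_gripper:
  offsets: [0,0,0.01,0,0,0,0,0,0.01,0,0,0,0,0,0.01,0,0,0,0,0,0,0,0,0,0,0,0,0,0,0]

```text
clock: 19.25
tool_pos: [591.2, 2.9, 101.0]
tcp_rot: [-3.142, 0.0, -2.904]
force: [0.2, 0.2, -0.4]
gripper_width: 0.42
grasp_force: 45.0
```

>>> shift_gripper:
  offsets: [0,0,0.006,0,0,0,0,0,0.006,0,0,0,0,0,0,0,0,0,0,0,0,0,0,0]

```text
clock: 19.65
tool_pos: [591.2, 3.0, 100.5]
tcp_rot: [-3.142, 0.0, -2.904]
force: [-0.9, -0.9, 0.1]
gripper_width: 0.425
grasp_force: 45.0
```

Converted, 0.3 mm is 0.006.

>>> shift_gripper:
  offsets: [0,0,0.006,0,0,0,0,0,0,0,0,0,0,0,0,0,0,0]

```text
clock: 19.95
tool_pos: [591.2, 3.0, 100.5]
tcp_rot: [-3.141, 0.0, -2.904]
force: [-2.4, 0.9, 5.4]
gripper_width: 0.419
grasp_force: 45.0
```

>>> shift_gripper:
  offsets: [0,0,0.006,0,0,0,0,0,0,0,0,0,0,0,0,0,0,0]

```text
clock: 20.25
tool_pos: [591.3, 3.0, 100.4]
tcp_rot: [-3.141, 0.0, -2.904]
force: [-4.4, 0.1, 9.1]
gripper_width: 0.423
grasp_force: 45.0
```

Converted, -0.25 mm is -0.005.

>>> shift_gripper:
  offsets: [0,0,-0.005,0,0,0,0,0,0,0,0,0,0,0,0,0,0,0,0,0,0,0,0,0,0,0,0,0,0,0,0,0,0,0,0,0]

```text
clock: 20.85
tool_pos: [591.2, 3.0, 100.4]
tcp_rot: [-3.141, 0.0, -2.904]
force: [-4.4, 1.4, 6.4]
gripper_width: 0.421
grasp_force: 45.0
```

Run:
```python
from h import *
F=[]
for i in range(6):
    S=eyes.capture("side")[...,::-1];F.append(sensors.get_state()["force"])
print(np.round(F,1).tolist());go((591.3,2.8,100.5),193.5)
cv2.imwrite("pics/m9.png",cv2.resize(S[140:240,240:340],None,fx=6,fy=6,interpolation=cv2.INTER_CUBIC))
```

```text
[[-4.0, 0.2, 5.4], [-3.1, 1.0, 7.0], [-2.8, 0.4, 5.0], [-3.5, -0.1, 6.8], [-4.4, 0.2, 6.2], [-3.3, 0.7, 5.5]]
t 21.15 pos [591.3   3.  100.4] rpy [-3.1415e+00  4.0000e-04 -2.9039e+00] d [-0.   -0.16 -0.06] rv [-0.0001  0.0004  0.0021] w 0.426 gf 45.0 F [-3.3  0.7  5.5]
```

View pics/m9.png

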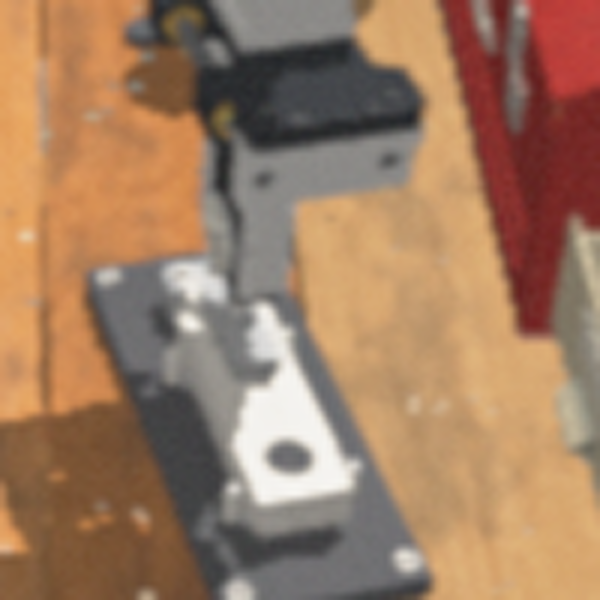

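The gauge stands flat on the jaw over the nose-end pocket (crop (240,335)), with the jaw unmoved (magnet still at (290,457)). Foot height is 100.4−62.5 ≈ 38 mm, which is the jaw's top face. The press is about 6 N above the gauge's weight. Handing in.

```bash
python3 -c "
from plant import workorder
print(workorder.close_job())"
```

```text
the job is handed in; nothing more can be done
None
```

The job is handed in (no verdict came back): the jaw is seated against the stop and the gauge is still held upright over the empty pocket, pressing at about 6 N above its own weight; I had no direct plunger reading, and the bystanders were not touched.

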